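Wedge the price board tight in its stand

TASK

The plain price board stands loose in its slotted wooden stand on the market stall. Take the wooden wedge out of the rack, set it thin end down in the gap beside the board, its straight face against the board, and tap it down until it locks the board tight: firmly, but not so hard that it would split the stand. Let go and leave wedge and board standing upright in the stand, and leave everything else on the table as it is.

Things in the scene. Friction and masses are not known exactly. Their poses are not given: they have to be found in the camera images.
- stand: The board stand: a light-wood block 170 mm long (y), about 105 mm across (x), 65 mm high, fixed to the table, with a lengthwise slot 55 mm deep, open on top and at both ends (floor 10 mm above the table). The back cheek (-x) is upright. The front cheek (+x) slopes: the gap narrows downwards by 1 mm every 5 mm, just as the wedge does, and gives slightly, like a stiff spring. Origin on the table, under the slot point.
- slot (a point): Point at the top of the slot, mid-length, in the plane of the board's front face; x points across the gap to the sloping cheek, y along the slot, z up. With the board against the back cheek the gap at this height runs from x = 0 to somewhere between 12 and 16 mm: it differs from stand to stand and is not measured, so the wedge goes tight with its foot 20 to 40 mm, plus 1 to 3 mm of driving, below this point.
- board_mid (a point): The price board: a loose plywood board 12 mm thick (x), 160 mm long (y), 85 mm high (z), a white strip along the top of its front; it stands on the slot's floor against the back cheek and rises 30 mm above the stand. This point is at its centre; x points out of its front face, towards the gap. It tips easily until wedged.
- wedge_mid (a point): The wedge: loose, light wood, about 60 g, 40 mm wide (y), 80 mm high (z), thick end up; straight upright face on its -x side, sloping face on +x; 8 mm thick at the foot, 24 mm at the head. This point is half-way up, 8 mm from the straight face. It stands in one of the rack's three pockets, foot 8 mm above the table, 48 mm of it above the rack; take it by its 40 mm width near the head.
- wedge_head (a point): Centre of the wedge's head (top), 80 mm above the foot, 12 mm from the straight face. In the stand the wedge has the stand's x, y, z directions. It drops freely until both faces touch; from there taps or slow pushes down on the head, growing to about 18 N, lock it within 1 to 3 mm, and it stays locked when let go. 10 N is too little, 26 N too much.
- rack_top (a point): The rack: a darker wooden block fixed to the table, 160 mm (x) by 70 mm (y), 40 mm high, with three pockets at 50 mm spacing along x. This point is at the centre of its top.
- slat_mid (a point): A straight flat slat 9 mm thick, 40 mm wide, 92 mm high standing in another pocket (point at its centre); to be left there.
- paddle_mid (a point): A small flat wooden paddle with a round 44 mm head, 9 mm thick, 82 mm high, standing in another pocket (point 40 mm above its foot); to be left there.
Things that resemble listed ones, but are neither listed nor needed, are in the scene too. Leave any orange or purple look-alike of the stand alone. Leave any red or yellow look-alike of the part that bears wedge_mid alone.

How it is judged (in metres and radians):
On the way:
1. the wedge stands thin end down in the gap beside the board, at least 10 mm deep (z of wedge_mid in the frame of slot between -0.01 and 0.03 m and x of wedge_mid in the frame of slot between 0.003 and 0.018 m and y of wedge_mid in the frame of slot between -0.06 and 0.06 m and angle between the z axis of wedge_mid and the z axis of slot, either way round below 0.2 rad), for 0.1 s.
At the end, for the whole second after the job is handed in: Let go and at rest, the wedge by itself presses on the board with over 13 N: foot 22 mm or more below the slot top, within 60 mm of mid-length, upright within 0.1 rad, straight face to the board within 0.15 rad; the board upright within 0.06 rad, foot within 6 mm of the floor (contact force between wedge and board above 13 N and z of wedge_mid in the frame of slot below 0.018 m and x of wedge_mid in the frame of slot between 0.003 and 0.014 m and y of wedge_mid in the frame of slot between -0.06 and 0.06 m and angle between the x axis of wedge_mid and the x axis of slot, either way round below 0.15 rad and angle between wedge_mid's own z axis and vertical below 0.1 rad and angle between board_mid's own z axis and vertical below 0.06 rad and z of board_mid in the frame of slot below -0.006 m and linear speed of each of wedge, board below 0.01 m/s); the robot touches nothing.
It fails at once if the wedge is driven so hard that it presses on the board with more than 27 N (contact force between wedge and board above 27 N).
It fails at once if the slat or the paddle is moved more than 40 mm (distance of any of slat_mid, paddle_mid from where it was at the start of the episode above 0.04 m).
It fails at once if the cake, tin, jar, tape or mallet is moved more than 30 mm (distance of any of cake, tin, jar, tape, mallet from where it was at the start of the episode above 0.03 m).
It also fails if it takes over 61 s, if anything falls off the work surface, if the arm or the gripper's body presses on something with over 40 N, if the wrist force passes 120 N, or if a joint passes its speed limit or range.

ROBOT

A 7-joint arm with a two-finger parallel gripper is mounted at the origin on the work surface. World frame = base frame: x ahead of the robot, y to its left, z up, the work surface at z = 0. Lengths are in mm, angles in rad, forces in N, time in s.
With the tool pointing down it reaches from about 400 to 875 mm from the base axis. Payload 4.4 kg.
Tool frame: the origin (TCP) lies between the finger pads; the fingertips stand 19 mm ahead of it and the grasp point (between the pads) is the TCP; z points along the fingers, y is the direction in which the jaws open and shut (so a half turn about z gives the same grasp; the last joint's range is limited). The gripper opens to 85 mm and grips with 20 to 120 N. Pads are 22 mm wide; open, the fingers measure 114 mm over their backs; the gripper's body (76 mm by 85 mm) begins 54 mm behind the grasp point. The pads swing forward as they close: fully open they stand 13 mm farther back than shut.
Start: joints at [-1.272, 0.628, 0.038, 1.517, -0.027, 0.996, -0.02], TCP at [231.873, 607.25, 250.313] pointing down, gripper open.
Joint ranges: [-3.06, 3.06], [-0.37, 2.12], [-1.25, 1.32], [0.18, 2.47], [-1.1, 4.24], [0.23, 1.98], [-2.94, 2.94]. Speed limits (rad/s): [2.57, 2.57, 3.14, 3.14, 3.14, 3.14, 3.14].

INTERFACE

Orientations are given as a unit quaternion [x, y, z, w].
In Python, from bench import get_state, grab_frame, finish_job gives the robot as it stands. The module is installed in compiled form; this text tells all that it offers.
- The arm moves only by the tool jog_arm, never from a script. Its argument "deltas" is a list of rows, each a list of 7 numbers: the shift along the tool's x, y, z as a fraction of full scale, then the turn, a rotation vector about the tool's x, y, z as a fraction of full scale, then the opening, from 0 (shut) to 1 (fully open). A call has 1 to 10 rows; each row shifts and turns the commanded pose from where the row before left it, along the tool's axes as they then stand; what a row does not reach is not made up. Full scale, the value 1, is 1 m for a shift and pi rad for a turn. A row lasts 1/12 s, in which the tool goes at most 41.7 mm and 7.16 degrees, less where a joint would pass 70% of its speed; a pose out of reach is approached as far as the arm can. A call with a number of a shift or a turn outside -1 to 1 is refused whole. A call with a gripper value outside its range is refused whole. The fingers move at their own pace and stop on an object; "squeeze" is the grip in N (left out, the last holds). Time passes only in rows, so rows that do not move let the fingers close. It gives the time, the measured TCP pose, the force and the opening at its end, in the units of the state.
- get_state(): the state, without advancing time (a new reading comes with each control period).
- grab_frame(name): name is "scene" or "top"; returns a dict with "img" (420x560x3 uint8, red, green, blue), "fx", "fy", "cx", "cy" (pixels), "k1" (the pictures are not rectified: a ray, as slopes to the right and down, at radius r is drawn at 1 + k1 r^2 times it, then the intrinsics apply), "view" (4x4, takes a point from world to camera coordinates). Camera axes: x right, y down, z forward; pixel columns grow to the right and rows downward; lengths in mm; the calibration is good to about 2 mm. A picture is of the moment at which its call begins. There is no depth.
- finish_job(): hands the job in, once; it reports no verdict.
The state is a dict: "time": time; "joints": joint angles; "qd": joint speeds; "effort": joint torques, N m; "ee_pos": TCP position; "ee_rot": TCP orientation; "force": force on the tool from outside, world axes, zero at the start; "torque": the same for the moment, N m; "gripper_width": finger opening in mm.
Only numpy, scipy, OpenCV 4.12 (cv2) and the standard library are available. Lean on these libraries where they do the work, as an engineer would, in place of code of your own. Each camera call takes 0.05 s, during which the arm holds its last target. There are 200 camera calls.

## Working session

There is one attempt and no reset: what is moved stays moved. The work goes in short steps, Python scripts to look and compute and a tool call to move; the robot and the scene stay as the last step left them, time stands still between calls to the robot, and variables do not carry over. Pictures are saved under pics/ and viewed, about 8 in all and at most 12, crops included, and the job is handed in when it is done.

Besides the shell and the picture viewer there is one more tool, called after "Request:" as name(argument=value, ...) on one line, values as JSON. jog_arm: Moves the arm, as the interface text tells. Shift numbers are shares of 1 m and turn numbers shares of pi rad, none past 1 either way. Its arguments: {"type":"object","properties":{"deltas":{"type":"array","items":{"type":"array","items":{"type":"number"}}},"squeeze":{"type":"number"}},"required":["deltas"]}

```bash
mkdir -p pics && cat > h.py <<'E'
import numpy as np, cv2
from bench import get_state, grab_frame, finish_job
def ray(f,u,v):
    x,y=(u-f["cx"])/f["fx"],(v-f["cy"])/f["fy"]
    K=np.eye(3); p=cv2.undistortPoints(np.array([[[x,y]]],float),K,np.array([f["k1"],0,0,0.]))[0,0]
    V=np.array(f["view"]); R,t=V[:3,:3],V[:3,3]
    return -R.T@t, R.T@np.array([p[0],p[1],1.])
def onz(f,u,v,z):
    o,d=ray(f,u,v); return o+d*(z-o[2])/d[2]
def tri(f1,p1,f2,p2):
    o1,d1=ray(f1,*p1);o2,d2=ray(f2,*p2)
    s=np.linalg.lstsq(np.c_[d1,-d2],o2-o1,rcond=None)[0]
    a,b=o1+d1*s[0],o2+d2*s[1]; return (a+b)/2,np.linalg.norm(a-b)
def save(f,n,box=None,k=1):
    im=f["img"] if box is None else f["img"][box[1]:box[3],box[0]:box[2]]
    cv2.imwrite(n,cv2.resize(im[:,:,::-1],None,fx=k,fy=k,interpolation=cv2.INTER_CUBIC))
E
python3 - <<'E'
from h import *
import pickle
print(get_state())
fs={n:grab_frame(n) for n in("scene","top")}
pickle.dump(fs,open("f0.pkl","wb"))
for n,f in fs.items():
    save(f,f"pics/{n}0.png",k=1.4); V=np.array(f["view"]); print(n,f["fx"],f["cx"],f["cy"],f["k1"],-V[:3,:3].T@V[:3,3],V[:3,:3].round(2).tolist())
E
```

```text
{'time': 0.0, 'joints': array([-1.27180254,  0.62935548,  0.03841152,  1.51838872, -0.02696301,
        0.99630185, -0.01999121]), 'qd': array([ 0.00075089,  0.00072615,  0.00069216, -0.00021821, -0.00015208,
        0.00055359,  0.00042714]), 'effort': array([-1.14979603e-04, -5.63394499e+01,  1.22651037e+00, -1.93434656e+01,
        1.11147904e-02,  1.07781435e-02, -8.60560561e-06]), 'ee_pos': array([231.64322038, 606.67822107, 249.37582821]), 'ee_rot': array([ 1.81361046e-01,  9.83416104e-01, -9.55421110e-04, -1.56027240e-04]), 'force': array([-0.15297313,  0.01693647,  1.38735197]), 'torque': array([ 0.03684424, -0.01277652,  0.05919437]), 'gripper_width': 85.34374084292648}
scene 380.7790192584198 279.69707845515285 209.46678886290968 -0.1020406522840276 [859.74372002 139.38875657 614.45520174] [[-0.41, 0.91, 0.01], [0.74, 0.34, -0.59], [-0.54, -0.23, -0.81]]
top 438.19698270507644 274.40611188246055 211.052054837147 -0.08019005571081732 [298.64765017 -16.16369177 917.22110746] [[0.0, -1.0, 0.0], [-0.97, -0.0, -0.22], [0.22, -0.0, -0.97]]
```

View pics/scene0.png

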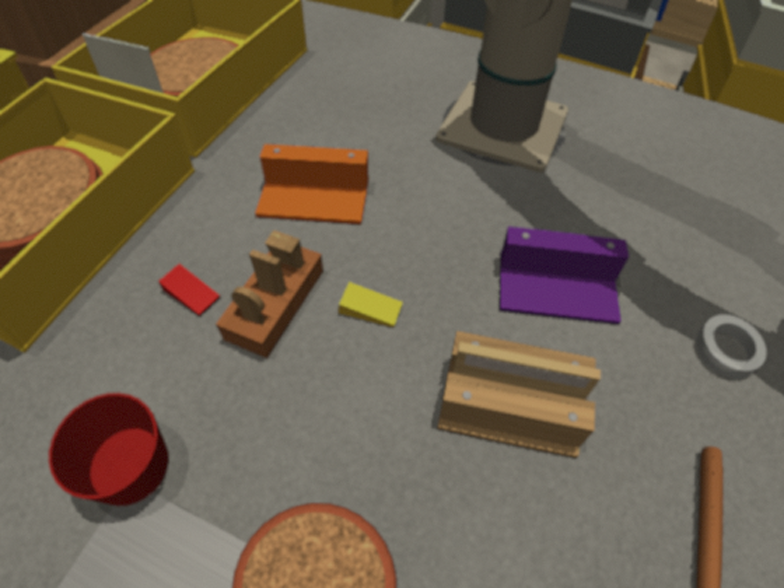

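View pics/top0.png

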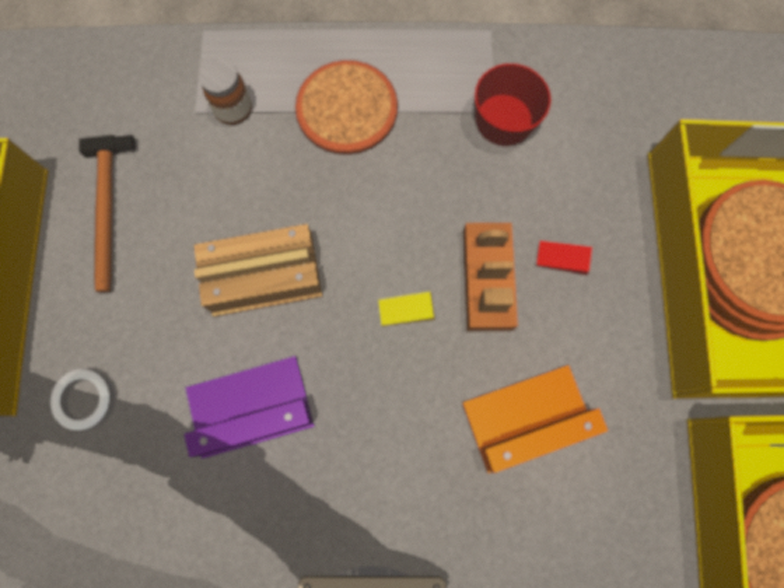

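```bash
python3 - <<'E'
from h import *
import pickle
fs=pickle.load(open("f0.pkl","rb"))
def c(n,b,k):
    f=fs[n]; im=f["img"][b[1]:b[3],b[0]:b[2],::-1]; return cv2.resize(im,(390,290),interpolation=cv2.INTER_CUBIC)
a=np.vstack([np.hstack([c("scene",(150,155,250,229),4),c("scene",(305,225,435,322),3)]),np.hstack([c("top",(320,150,420,224),4),c("top",(130,150,240,232),4)])])
cv2.imwrite("pics/crop1.png",a)
E
```

```text
(no output)
```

View pics/crop1.png

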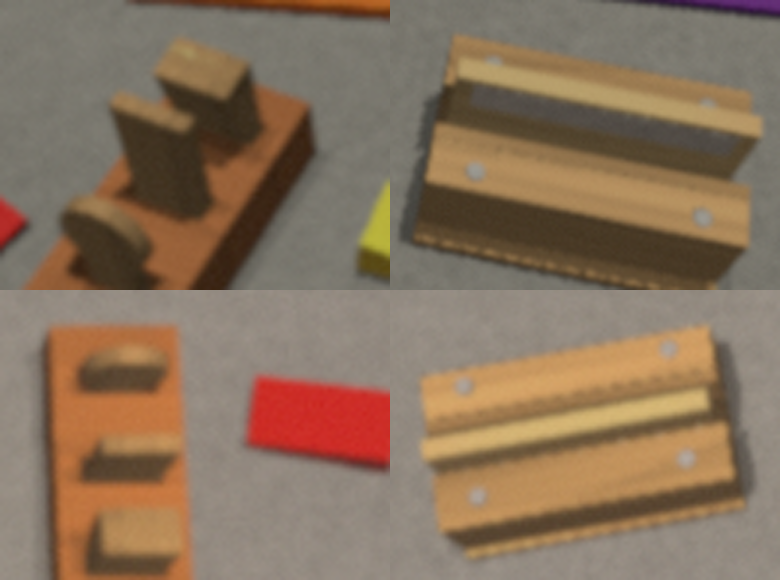

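```bash
python3 - <<'E'
from h import *
import pickle
fs=pickle.load(open("f0.pkl","rb"))
def c(n,b,k):
    f=fs[n]; im=f["img"][b[1]:b[3],b[0]:b[2],::-1]; im=cv2.resize(im,(400,300),interpolation=cv2.INTER_CUBIC)
    s=400/(b[2]-b[0])
    for u in range(b[0],b[2],10):
        cv2.line(im,(int((u-b[0])*s),0),(int((u-b[0])*s),5),(0,0,255)); cv2.putText(im,str(u),(int((u-b[0])*s),14),0,.33,(255,0,0))
    for v in range(b[1],b[3],10):
        cv2.line(im,(0,int((v-b[1])*s)),(5,int((v-b[1])*s)),(0,0,255)); cv2.putText(im,str(v),(6,int((v-b[1])*s)+4),0,.33,(255,0,0))
    return im
a=np.vstack([np.hstack([c("scene",(175,160,235,205),4),c("scene",(310,228,434,321),3)]),np.hstack([c("top",(325,195,385,240),4),c("top",(132,150,240,231),4)])])
cv2.imwrite("pics/crop2.png",a)
E
```

```text
(no output)
```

View pics/crop2.png

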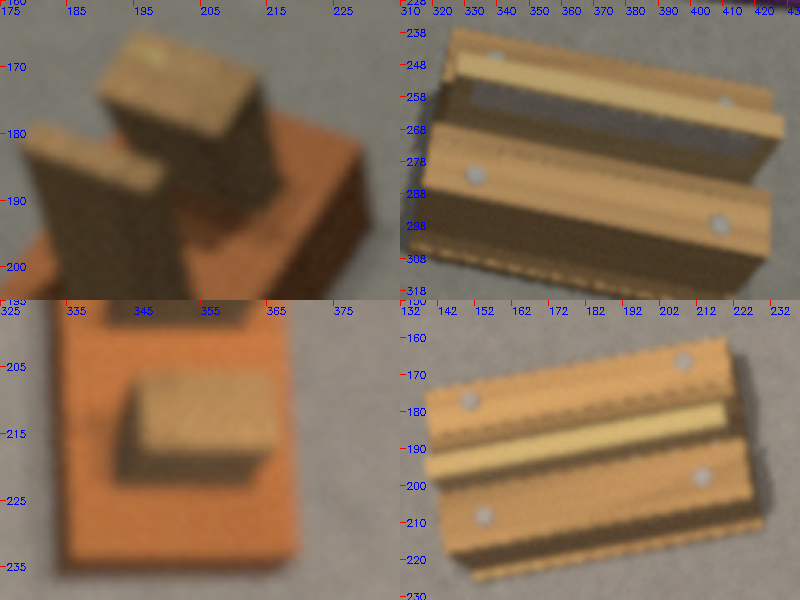

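```bash
python3 - <<'E'
from h import *
import pickle
np.set_printoptions(precision=1,suppress=True)
fs=pickle.load(open("f0.pkl","rb")); T,S=fs["top"],fs["scene"]
print("head top"); 
for p in[(345.5,205.5),(366.5,205.5),(366.5,217.5),(345.2,217.5)]: print(onz(T,*p,88))
print("head scene")
for p in[(195.7,165),(214.3,171.2),(208.3,180.5),(189.7,172.7)]: print(onz(S,*p,88))
print("base -x top")
for p in[(341.8,223),(362.8,223)]: print(onz(T,*p,40))
print("base scene: -x right, +x right")
for p in[(217.3,187.7),(210.2,192.2)]: print(onz(S,*p,40))
print("rack top corners: near -x");
for p in[(335.5,233.5),(369.5,233.5),(332.5,160),(366,160)]: print(onz(T,*p,40))
print("tri corners")
for a,b in[((345.5,205.5),(195.7-6*0,165)),]: pass
# image L in top = +y ; scene right = +y
for a,b in[((345.4,217.5),(214.3,171.2)),((366.5,217.5),(195.7,165)),((345.5,205.5),(208.3,180.5)),((366.5,205.5),(189.7,172.7))]: print(*tri(T,a,S,b))
s=400/124; sc=lambda x,y:(310+(x-400)/s,228+y/s)
t=400/108; tc=lambda x,y:(132+(x-400)/t,150+(y-300)/t)
print("screws z65 scene/top: back L,R(y+) front")
for p in[(495,56),(725,101),(476,175),(719,225)]: print(onz(S,*sc(*p),65))
for p in[(702,477),(484,516),(683,362),(470,401)]: print(onz(T,*tc(*p),65))
print("board top corners z95, scene: backL, backR, frontR, frontL")
for p in[(462,53),(783,117),(783,137),(456,72)]: print(onz(S,*sc(*p),95))
print("top: +x right,left, -x left,right")
for p in[(725,402),(425,458),(430,480),(728,425)]: print(onz(T,*tc(*p),95))
print("front cheek top z65: scene gap edge L,R; outer L,R")
for p in[(435,122),(771,190),(423,185),(770,258)]: print(onz(S,*sc(*p),65))
print("top: outer R,L ; gap edge R,L")
for p in[(726,337),(425,393),(732,390),(432,440)]: print(onz(T,*tc(*p),65))
E
```

```text
head top
[ 500.3 -155.6   88. ]
[ 500.4 -196.9   88. ]
[ 476.4 -195.8   88. ]
[ 476.3 -154.2   88. ]
head scene
[ 478.6 -192.9   88. ]
[ 477.7 -153.3   88. ]
[ 501.8 -152.    88. ]
[ 499.7 -192.9   88. ]
base -x top
[ 475.1 -154.8   40. ]
[ 475.1 -198.1   40. ]
base scene: -x right, +x right
[ 477.8 -153.3   40. ]
[ 493.2 -160.2   40. ]
rack top corners: near -x
[ 453.3 -141.3   40. ]
[ 453.3 -210.9   40. ]
[ 611.  -139.7   40. ]
[ 611.4 -211.    40. ]
tri corners
[ 476.5 -154.6   86.3] 0.6594908822024251
[ 476.6 -195.7   85. ] 1.695875489020137
[ 500.3 -154.8   85.4] 2.675448648314938
[ 499.6 -195.3   87.4] 3.739607212639424
screws z65 scene/top: back L,R(y+) front
[518.4 106.8  65. ]
[495.1 224.6  65. ]
[586.3 120.1  65. ]
[563.7 237.4  65. ]
[521.2 105.6  65. ]
[499.2 223.7  65. ]
[586.9 118.4  65. ]
[564.4 235.8  65. ]
board top corners z95, scene: backL, backR, frontR, frontL
[542.1  93.1  95. ]
[512.1 248.5  95. ]
[522.9 250.7  95. ]
[553.4  94.   95. ]
top: +x right,left, -x left,right
[554.5  90.5  95. ]
[523.6 248.9  95. ]
[511.6 245.3  95. ]
[541.8  88.5  95. ]
front cheek top z65: scene gap edge L,R; outer L,R
[567.3  91.6  65. ]
[535.1 257.4  65. ]
[601.9  98.3  65. ]
[570.6 264.4  65. ]
top: outer R,L ; gap edge R,L
[601.5  95.   65. ]
[569.1 261.4  65. ]
[570.7  90.8  65. ]
[542.1 255.4  65. ]
```

Request:
jog_arm(deltas=[[0, 0, 0, 0, 0, -0.0388, 1], [0, 0, 0, 0, 0, -0.0388, 1], [0, 0, 0, 0, 0, -0.0388, 1], [-0.026, -0.03, 0, 0, 0, 0, 1], [-0.026, -0.03, 0, 0, 0, 0, 1], [-0.026, -0.03, 0, 0, 0, 0, 1], [-0.026, -0.03, 0, 0, 0, 0, 1], [-0.026, -0.03, 0, 0, 0, 0, 1], [-0.026, -0.03, 0, 0, 0, 0, 1], [-0.026, -0.03, 0, 0, 0, 0, 1]], squeeze=30)

```text
time: 0.93
ee_pos: [414.9, 395.6, 250.0]
ee_rot: [-0.0, 1.0, -0.0, -0.0]
force: [0.7, 1.0, 0.7]
gripper_width: 85.7
```

Request:
jog_arm(deltas=[[-0.0076, -0.038, 0, 0, 0, 0, 1], [-0.0076, -0.038, 0, 0, 0, 0, 1], [-0.0076, -0.038, 0, 0, 0, 0, 1], [-0.0076, -0.038, 0, 0, 0, 0, 1], [-0.0076, -0.038, 0, 0, 0, 0, 1], [-0.0076, -0.038, 0, 0, 0, 0, 1], [-0.0076, -0.038, 0, 0, 0, 0, 1], [-0.0076, -0.038, 0, 0, 0, 0, 1], [-0.0076, -0.038, 0, 0, 0, 0, 1], [-0.0076, -0.038, 0, 0, 0, 0, 1]])

```text
time: 1.77
ee_pos: [490.2, 15.6, 250.2]
ee_rot: [-0.001, 1.0, 0.0, -0.0]
force: [0.5, 0.3, -0.2]
gripper_width: 85.3
```

Request:
jog_arm(deltas=[[0, -0.038, 0, 0, 0, 0, 1], [0, -0.038, 0, 0, 0, 0, 1], [0, -0.038, 0, 0, 0, 0, 1], [0, -0.038, 0, 0, 0, 0, 1], [0, -0.038, 0, 0, 0, 0, 1], [-0.001, 0, 0.03, 0, 0, 0, 1], [0, 0, 0.03, 0, 0, 0, 1], [0, 0, 0.03, 0, 0, 0, 1], [0, 0, 0.02, 0, 0, 0, 1], [0, 0, 0, 0, 0, 0, 1]])

```text
time: 2.6
ee_pos: [488.5, -171.7, 136.4]
ee_rot: [-0.0, 1.0, 0.001, -0.004]
force: [-1.1, -0.6, 0.4]
gripper_width: 85.5
```

Above the wedge; picture to verify alignment.

```bash
python3 - <<'E'
from h import *
T,S=grab_frame("top"),grab_frame("scene"); s=get_state(); print(s["ee_pos"],s["ee_rot"],s["force"])
a=[cv2.resize(f["img"][b[1]:b[3],b[0]:b[2],::-1],(400,300),interpolation=cv2.INTER_CUBIC) for f,b in((T,(290,140,430,245)),(S,(130,110,270,215)))]
cv2.imwrite("pics/c3.png",np.hstack(a))
E
```

```text
[ 491.1938752  -172.41268341  139.98998604] [-4.47314614e-04  9.99999528e-01  2.57921035e-04 -8.23587011e-04] [-0.62942917  0.5188674   0.43236441]
```

View pics/c3.png

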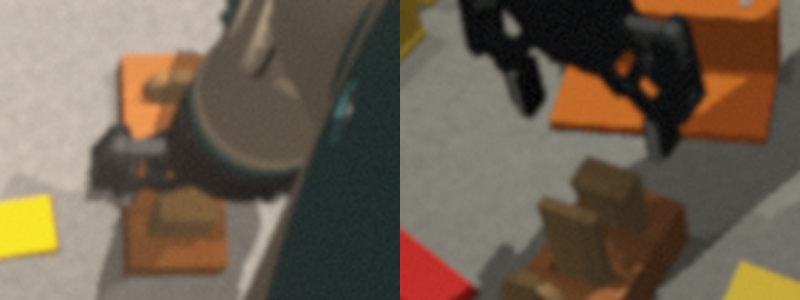

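Request:
jog_arm(deltas=[[0, -0.001, 0.02, 0, 0, 0, 1], [0, 0, 0.02, 0, 0, 0, 1], [0, 0, 0.015, 0, 0, 0, 1], [0, 0, 0.009, 0, 0, 0, 1], [0, 0, 0, 0, 0, 0, 1], [0, 0, 0, 0, 0, 0, 0.3], [0, 0, 0, 0, 0, 0, 0.3], [0, 0, 0, 0, 0, 0, 0.3], [0, 0, 0, 0, 0, 0, 0.3], [0, 0, 0, 0, 0, 0, 0.3]], squeeze=40)

```text
time: 3.53
ee_pos: [492.3, -173.7, 77.3]
ee_rot: [-0.0, 1.0, -0.0, 0.001]
force: [-0.4, 0.7, 6.3]
gripper_width: 39.5
```

Request:
jog_arm(deltas=[[0, 0, 0, 0, 0, 0, 0.3], [0, 0, -0.01, 0, 0, 0, 0.3], [0, 0, -0.02, 0, 0, 0, 0.3], [0, 0, -0.03, 0, 0, 0, 0.3], [0, 0, -0.03, 0, 0, 0, 0.3], [0, 0, -0.03, 0, 0, 0, 0.3], [0, 0, -0.03, 0, 0, 0, 0.3], [0, 0, 0, 0, 0, 0, 0.3]])

```text
time: 4.2
ee_pos: [494.5, -174.6, 232.3]
ee_rot: [-0.0, 1.0, -0.002, 0.005]
force: [1.0, -0.8, -0.3]
gripper_width: 39.1
```

Request:
jog_arm(deltas=[[-0.0071, 0.0387, 0, 0, 0, 0, 0.3], [-0.0071, 0.0387, 0, 0, 0, 0, 0.3], [-0.0071, 0.0387, 0, 0, 0, 0, 0.3], [-0.0071, 0.0387, 0, 0, 0, 0, 0.3], [-0.0071, 0.0387, 0, 0, 0, 0, 0.3], [-0.0071, 0.0387, 0, 0, 0, 0, 0.3], [-0.0071, 0.0387, 0, 0, 0, 0, 0.3], [-0.0071, 0.0387, 0, 0, 0, 0, 0.3], [-0.0071, 0.0387, 0, 0, 0, 0, 0.3], [0, 0, 0, 0, 0, 0, 0.3]])

```text
time: 5.03
ee_pos: [554.8, 186.2, 226.5]
ee_rot: [-0.006, 1.0, 0.004, 0.001]
force: [-0.7, 2.3, -0.7]
gripper_width: 39.5
```

Request:
jog_arm(deltas=[[0, 0, 0.02, 0, 0, -0.0302, 0.3], [0, 0, 0.02, 0, 0, -0.0302, 0.3], [0, 0, 0.018, 0, 0, 0, 0.3], [0, 0, 0, 0, 0, 0, 0.3], [0, 0, 0, 0, 0, 0, 0.3]])

```text
time: 5.45
ee_pos: [554.4, 174.3, 167.9]
ee_rot: [-0.095, 0.995, -0.0, -0.001]
force: [-0.2, 0.2, -0.6]
gripper_width: 39.4
```

```bash
python3 - <<'E'
from h import *
import pickle
T,S=grab_frame("top"),grab_frame("scene"); s=get_state(); print(s["ee_pos"],s["ee_rot"],s["force"])
pickle.dump((T,S),open("f1.pkl","wb"))
def c(f,b):
    im=cv2.resize(f["img"][b[1]:b[3],b[0]:b[2],::-1],(400,400),interpolation=cv2.INTER_CUBIC); k=400/(b[2]-b[0])
    for u in range(b[0],b[2],10): cv2.putText(im,str(u),(int((u-b[0])*k),10),0,.33,(255,0,0))
    for v in range(b[1],b[3],10): cv2.putText(im,str(v),(0,int((v-b[1])*k)+4),0,.33,(255,0,0))
    return im
cv2.imwrite("pics/c4.png",np.hstack([c(T,(130,130,240,240)),c(S,(300,170,440,310))]))
E
```

```text
[555.69964771 174.75477843 169.32731898] [-9.48523010e-02  9.95491138e-01  9.83342004e-05  6.52529043e-04] [-0.19674911  0.00193644 -0.50687665]
```

View pics/c4.png

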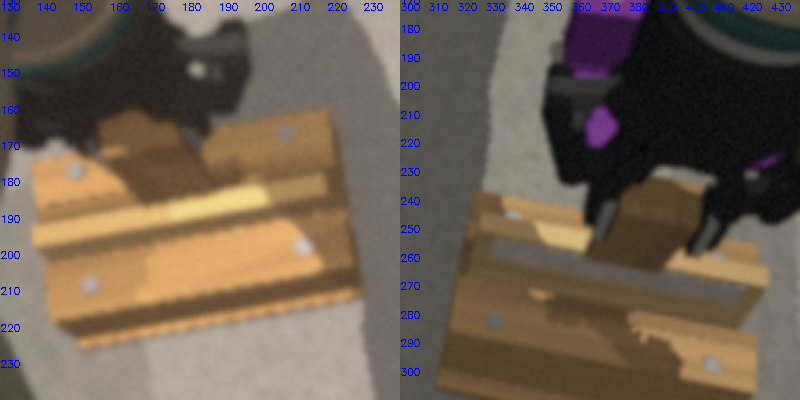

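```bash
python3 - <<'E'
from h import *
import pickle
np.set_printoptions(precision=1,suppress=True)
T,S=pickle.load(open("f1.pkl","rb"))
slot=np.array([538.6,170.6]);c,s=np.cos(.19),np.sin(.19)
L=lambda p:np.array([[c,s],[-s,c]])@(p[:2]-slot)
for p in[(168.5,186.4),(189,181)]:print("T",L(onz(T,*p,101)))
for p in[(365.8,260.3),(393.8,264.9)]:print("S",L(onz(S,*p,101)))
for u in(348,401):
  pass
cv2.imwrite("pics/c5.png",np.hstack([cv2.resize(f["img"][b[1]:b[3],b[0]:b[2],::-1],(400,400),interpolation=cv2.INTER_CUBIC) for f,b in((T,(155,155,205,205)),(S,(355,225,405,275)))]))
E
```

```text
T [-0.4 19. ]
T [  2.8 -21.9]
S [  7.5 -17.6]
S [ 5.7 25.6]
```

View pics/c5.png

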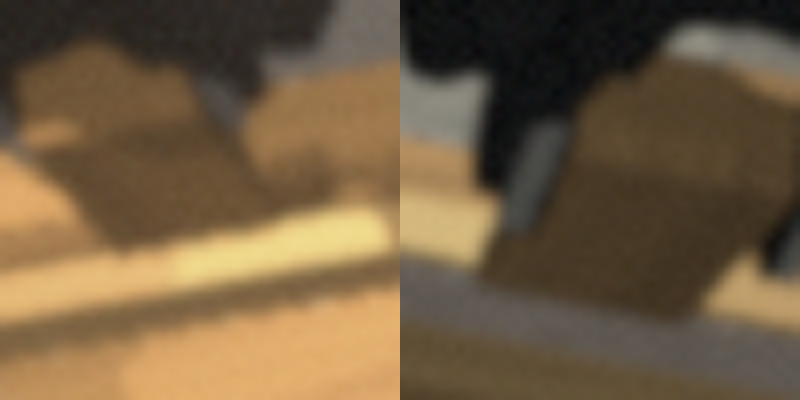

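Request:
jog_arm(deltas=[[-0.0016, 0, 0, 0, 0, 0, 0.3], [0, 0, 0.004, 0, 0, 0, 0.3], [0, 0, 0.004, 0, 0, 0, 0.3], [0, 0, 0.003, 0, 0, 0, 0.3], [0, 0, 0, 0, 0, 0, 0.3]])

```text
time: 5.97
ee_pos: [556.2, 175.0, 156.6]
ee_rot: [-0.095, 0.995, -0.0, -0.001]
force: [0.2, -0.6, -0.0]
gripper_width: 39.8
```

Request:
jog_arm(deltas=[[0, 0, 0.005, 0, 0, 0, 0.3], [0, 0, 0.005, 0, 0, 0, 0.3], [0, 0, 0.005, 0, 0, 0, 0.3], [0, 0, 0.003, 0, 0, 0, 0.3], [0, 0, 0, 0, 0, 0, 0.3], [0, 0, 0, 0, 0, 0, 0.3]])

```text
time: 6.47
ee_pos: [556.6, 175.1, 138.9]
ee_rot: [-0.095, 0.995, -0.0, -0.0]
force: [0.4, 0.5, 0.2]
gripper_width: 39.5
```

```bash
python3 - <<'E'
from h import *
import pickle
T,S=grab_frame("top"),grab_frame("scene"); s=get_state(); print(s["ee_pos"],s["ee_rot"],s["force"])
pickle.dump((T,S),open("f2.pkl","wb"))
def c(f,b):
    im=cv2.resize(f["img"][b[1]:b[3],b[0]:b[2],::-1],(400,400),interpolation=cv2.INTER_CUBIC); k=400/(b[2]-b[0])
    for u in range(b[0],b[2],10): cv2.putText(im,str(u),(int((u-b[0])*k),10),0,.33,(255,0,0))
    for v in range(b[1],b[3],10): cv2.putText(im,str(v),(0,int((v-b[1])*k)+4),0,.33,(255,0,0))
    return im
cv2.imwrite("pics/c6.png",np.hstack([c(T,(140,150,210,220)),c(S,(340,225,410,295))]))
E
```

```text
[556.85340147 175.14909688 139.39792325] [-9.51493739e-02  9.95462998e-01  4.01814010e-05  1.22118201e-04] [-0.03706571  0.34599516 -0.70353532]
```

View pics/c6.png

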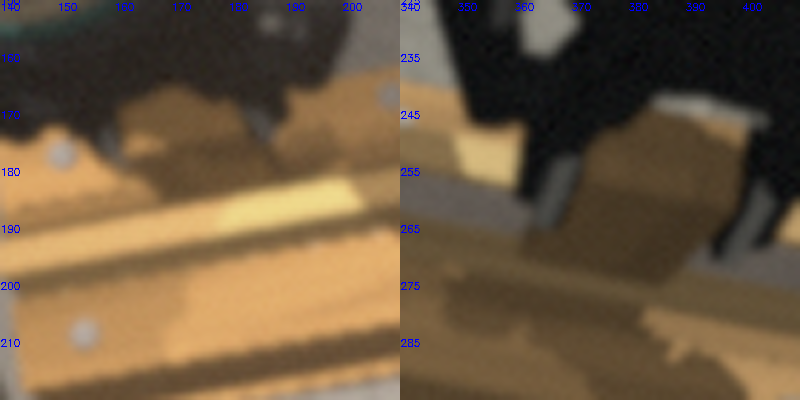

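```bash
python3 - <<'E'
from h import *
import pickle
T,S=pickle.load(open("f2.pkl","rb"))
slot=np.array([538.6,170.6]);c,s=np.cos(.19),np.sin(.19)
L=lambda p:(np.array([[c,s],[-s,c]])@(p[:2]-slot)).round(1)
for p in[(361.35,270.15),(384.6,274.7)]:print("S foot",L(onz(S,*p,71)))
im=S["img"].astype(int).sum(2)
# profile along stand x at z=65, several y
V=np.array(S["view"])
def px(w):
    q=V[:3,:3]@w+V[:3,3]; return cv2.projectPoints((w[None]).astype(float),cv2.Rodrigues(V[:3,:3])[0],V[:3,3],np.array([[S["fx"],0,S["cx"]],[0,S["fy"],S["cy"]],[0,0,1]]),np.array([S["k1"],0,0,0.]))[0].ravel()
import pickle as P
S0=P.load(open("f0.pkl","rb"))["scene"]["img"].astype(np.float32).sum(2)
for y in(-50,-30,0,30,50):
    r=[]
    for x in range(0,24,1):
        w=np.array([*(slot+np.array([c*x-s*y,s*x+c*y])),65.]); r.append(int(cv2.getRectSubPix(S0,(1,1),tuple(map(float,px(w))))[0,0]))
    print(y,r)
E
```

```text
S foot [  9.3 -18.5]
S foot [ 9.  18.9]
-50 [206, 198, 190, 188, 188, 190, 193, 198, 201, 207, 216, 229, 252, 282, 309, 334, 345, 353, 350, 346, 342, 342, 345, 353]
-30 [205, 200, 196, 192, 192, 192, 195, 198, 200, 206, 215, 231, 252, 279, 309, 324, 337, 341, 344, 344, 348, 355, 364, 374]
0 [197, 194, 193, 193, 193, 195, 198, 200, 201, 201, 210, 222, 251, 278, 303, 321, 333, 338, 338, 339, 342, 352, 364, 380]
30 [203, 198, 194, 196, 199, 201, 202, 202, 201, 200, 207, 219, 246, 278, 303, 324, 331, 336, 335, 338, 343, 351, 360, 379]
50 [202, 197, 198, 202, 200, 198, 201, 203, 199, 197, 196, 213, 241, 276, 311, 326, 338, 340, 342, 344, 350, 358, 376, 392]
```

Request:
jog_arm(deltas=[[0, 0, 0.005, 0, 0, 0, 0.3], [0, 0, 0.005, 0, 0, 0, 0.3], [0, 0, 0.005, 0, 0, 0, 0.3], [0, 0, 0.005, 0, 0, 0, 0.3], [0, 0, 0.002, 0, 0, 0, 0.3], [0, 0, 0, 0, 0, 0, 0.3], [0, 0, 0, 0, 0, 0, 0.3]])

```text
time: 7.15
ee_pos: [556.6, 175.1, 117.0]
ee_rot: [-0.095, 0.995, -0.0, -0.0]
force: [0.9, -0.2, -0.8]
gripper_width: 39.4
```

Request:
jog_arm(deltas=[[0, 0, 0.001, 0, 0, 0, 0.3], [0, 0, 0.001, 0, 0, 0, 0.3], [0.0005, 0, 0.001, 0, 0, 0, 0.3], [0, 0, 0.001, 0, 0, 0, 0.3], [0, 0, 0, 0, 0, 0, 0.3]])

```text
time: 7.57
ee_pos: [556.1, 175.0, 113.2]
ee_rot: [-0.095, 0.995, -0.0, -0.0]
force: [-0.3, -0.3, -0.8]
gripper_width: 39.6
```

Request:
jog_arm(deltas=[[0, 0, 0.001, 0, 0, 0, 0.3], [0, 0, 0.001, 0, 0, 0, 0.3], [0, 0, 0, 0, 0, 0, 0.3]])

```text
time: 7.82
ee_pos: [555.8, 174.9, 111.1]
ee_rot: [-0.095, 0.995, -0.0, -0.0]
force: [-1.3, 0.4, 0.1]
gripper_width: 39.0
```

Request:
jog_arm(deltas=[[0, 0, 0.001, 0, 0, 0, 0.3], [0, 0, 0, 0, 0, 0, 0.3], [0, 0, 0, 0, 0, 0, 0.3]])

```text
time: 8.07
ee_pos: [555.7, 174.9, 110.2]
ee_rot: [-0.095, 0.995, -0.0, -0.001]
force: [-2.7, -0.3, 2.6]
gripper_width: 39.6
```

Request:
jog_arm(deltas=[[0.0008, 0, 0, 0, 0, 0, 0.3], [0, 0, 0.0005, 0, 0, 0, 0.3], [0, 0, 0, 0, 0, 0, 0.3], [0, 0, 0, 0, 0, 0, 0.3]])

```text
time: 8.4
ee_pos: [555.5, 174.9, 110.0]
ee_rot: [-0.095, 0.995, 0.0, 0.0]
force: [-2.7, -0.9, 2.4]
gripper_width: 39.4
```

Request:
jog_arm(deltas=[[0.0005, 0, 0.0005, 0, 0, 0, 0.3], [0, 0, 0.0005, 0, 0, 0, 0.3], [0, 0, 0, 0, 0, 0, 0.3], [0, 0, 0, 0, 0, 0, 0.3]])

```text
time: 8.73
ee_pos: [555.3, 174.9, 109.1]
ee_rot: [-0.095, 0.995, 0.0, 0.0]
force: [-2.0, -1.1, 5.3]
gripper_width: 39.2
```

Now release and rise.

Request:
jog_arm(deltas=[[0, 0, 0, 0, 0, 0, 0.8], [0, 0, 0, 0, 0, 0, 0.8], [0, 0, 0, 0, 0, 0, 0.8], [0, 0, 0, 0, 0, 0, 0.8], [0, 0, -0.01, 0, 0, 0, 0.8], [0, 0, -0.02, 0, 0, 0, 0.8], [0, 0, -0.02, 0, 0, 0, 0.8], [0, 0, 0, 0, 0, 0, 0.8], [0, 0, 0, 0, 0, 0, 0.8]])

```text
time: 9.48
ee_pos: [556.0, 175.1, 160.5]
ee_rot: [-0.095, 0.995, 0.0, 0.002]
force: [-0.3, -0.2, -0.6]
gripper_width: 68.0
```

```bash
python3 - <<'E'
from h import *
import pickle
T,S=grab_frame("top"),grab_frame("scene"); s=get_state(); print(s["ee_pos"],s["ee_rot"],s["force"])
pickle.dump((T,S),open("f3.pkl","wb"))
def c(f,b):
    im=cv2.resize(f["img"][b[1]:b[3],b[0]:b[2],::-1],(400,400),interpolation=cv2.INTER_CUBIC); k=400/(b[2]-b[0])
    for u in range(b[0],b[2],10): cv2.putText(im,str(u),(int((u-b[0])*k),10),0,.33,(255,0,0))
    for v in range(b[1],b[3],10): cv2.putText(im,str(v),(0,int((v-b[1])*k)+4),0,.33,(255,0,0))
    return im
cv2.imwrite("pics/c7.png",np.hstack([c(T,(140,150,210,220)),c(S,(330,215,410,295))]))
E
```

```text
[554.64861745 174.67520691 158.69652107] [-9.52032818e-02  9.95457827e-01 -5.30934321e-05 -2.17254484e-04] [-0.3457464   0.23263995 -0.63509715]
```

View pics/c7.png

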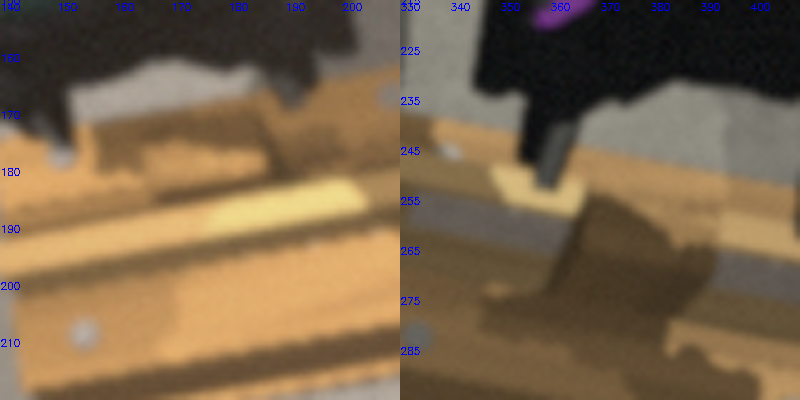

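Request:
jog_arm(deltas=[[0.004, 0, 0, 0, 0, 0, 0], [0, 0, 0, 0, 0, 0, 0], [0, 0, 0, 0, 0, 0, 0], [0, 0, 0, 0, 0, 0, 0], [0, 0, 0, 0, 0, 0, 0], [0, 0, 0, 0, 0, 0, 0], [0, 0, 0.005, 0, 0, 0, 0], [0, 0, 0.004, 0, 0, 0, 0], [0, 0, 0.003, 0, 0, 0, 0], [0, 0, 0, 0, 0, 0, 0]])

```text
time: 10.42
ee_pos: [550.4, 173.8, 145.8]
ee_rot: [-0.095, 0.995, -0.0, -0.001]
force: [-0.4, 0.5, 0.2]
gripper_width: -0.2
```

Request:
jog_arm(deltas=[[0, 0, 0.001, 0, 0, 0, 0], [0, 0, 0.001, 0, 0, 0, 0], [0, 0, 0.001, 0, 0, 0, 0], [0, 0, 0, 0, 0, 0, 0], [0, 0, 0, 0, 0, 0, 0]])

```text
time: 10.83
ee_pos: [551.0, 174.0, 143.8]
ee_rot: [-0.095, 0.995, 0.0, 0.0]
force: [-0.8, -0.1, 0.4]
gripper_width: -0.1
```

Request:
jog_arm(deltas=[[0, 0, 0.001, 0, 0, 0, 0], [0, 0, 0.001, 0, 0, 0, 0], [0, 0, 0, 0, 0, 0, 0], [0, 0, 0, 0, 0, 0, 0]])

```text
time: 11.17
ee_pos: [551.0, 174.0, 141.7]
ee_rot: [-0.095, 0.995, -0.0, -0.0]
force: [0.4, 0.1, -0.0]
gripper_width: -0.4
```

Request:
jog_arm(deltas=[[0, 0, 0.001, 0, 0, 0, 0], [0, 0, 0, 0, 0, 0, 0], [0, 0, 0, 0, 0, 0, 0]])

```text
time: 11.42
ee_pos: [551.0, 174.0, 140.7]
ee_rot: [-0.095, 0.995, -0.0, -0.0]
force: [0.0, -0.3, 0.7]
gripper_width: -0.3
```

Request:
jog_arm(deltas=[[0, 0, 0.001, 0, 0, 0, 0], [0, 0, 0, 0, 0, 0, 0], [0, 0, 0, 0, 0, 0, 0]])

```text
time: 11.67
ee_pos: [551.0, 174.0, 139.7]
ee_rot: [-0.095, 0.995, -0.0, -0.0]
force: [-0.6, 0.3, 0.1]
gripper_width: 0.1
```

Request:
jog_arm(deltas=[[0, 0, 0.0005, 0, 0, 0, 0], [0, 0, 0, 0, 0, 0, 0], [0, 0, 0, 0, 0, 0, 0]])

```text
time: 11.92
ee_pos: [551.0, 174.0, 139.3]
ee_rot: [-0.095, 0.995, 0.0, -0.0]
force: [1.0, 0.0, 0.6]
gripper_width: -0.0
```

Request:
jog_arm(deltas=[[0, 0, 0.0005, 0, 0, 0, 0], [0, 0, 0, 0, 0, 0, 0], [0, 0, 0, 0, 0, 0, 0]])

```text
time: 12.17
ee_pos: [551.0, 174.0, 138.8]
ee_rot: [-0.095, 0.995, 0.0, -0.0]
force: [-0.4, 0.1, 0.3]
gripper_width: -0.0
```

Request:
jog_arm(deltas=[[0, 0, 0.0005, 0, 0, 0, 0], [0, 0, 0, 0, 0, 0, 0], [0, 0, 0, 0, 0, 0, 0]])

```text
time: 12.42
ee_pos: [551.0, 174.0, 138.2]
ee_rot: [-0.095, 0.995, 0.0, -0.0]
force: [-0.7, 0.5, -0.5]
gripper_width: -0.2
```

Request:
jog_arm(deltas=[[0, 0, 0.0005, 0, 0, 0, 0], [0, 0, 0, 0, 0, 0, 0], [0, 0, 0, 0, 0, 0, 0]])

```text
time: 12.67
ee_pos: [551.0, 174.0, 137.8]
ee_rot: [-0.095, 0.995, 0.0, -0.0]
force: [-0.2, 0.1, -0.3]
gripper_width: -0.1
```

Request:
jog_arm(deltas=[[0, 0, 0.0005, 0, 0, 0, 0], [0, 0, 0, 0, 0, 0, 0], [0, 0, 0, 0, 0, 0, 0]])

```text
time: 12.92
ee_pos: [551.0, 174.0, 137.3]
ee_rot: [-0.095, 0.995, 0.0, -0.0]
force: [0.0, 0.4, -0.3]
gripper_width: -0.2
```

Request:
jog_arm(deltas=[[0, 0, 0.0005, 0, 0, 0, 0], [0, 0, 0, 0, 0, 0, 0], [0, 0, 0, 0, 0, 0, 0]])

```text
time: 13.17
ee_pos: [551.1, 173.9, 136.9]
ee_rot: [-0.095, 0.995, -0.0, 0.0]
force: [-0.7, 0.7, 2.2]
gripper_width: -0.1
```

Request:
jog_arm(deltas=[[0, 0, 0.0005, 0, 0, 0, 0], [0, 0, 0, 0, 0, 0, 0], [0, 0, 0, 0, 0, 0, 0]])

```text
time: 13.42
ee_pos: [551.1, 173.9, 136.7]
ee_rot: [-0.095, 0.995, -0.0, 0.0]
force: [-1.0, -0.5, 4.7]
gripper_width: -0.0
```

Request:
jog_arm(deltas=[[0, 0, 0.0005, 0, 0, 0, 0], [0, 0, 0.0005, 0, 0, 0, 0], [0, 0, 0, 0, 0, 0, 0], [0, 0, 0, 0, 0, 0, 0]])

```text
time: 13.75
ee_pos: [551.2, 174.0, 136.3]
ee_rot: [-0.095, 0.995, -0.0, 0.0]
force: [-2.0, -1.8, 10.6]
gripper_width: 0.3
```

Request:
jog_arm(deltas=[[0, 0, 0.0005, 0, 0, 0, 0], [0, 0, 0.0005, 0, 0, 0, 0], [0, 0, 0, 0, 0, 0, 0], [0, 0, 0, 0, 0, 0, 0]])

```text
time: 14.08
ee_pos: [551.4, 174.1, 136.1]
ee_rot: [-0.095, 0.995, 0.0, 0.001]
force: [-2.6, -1.8, 15.4]
gripper_width: -0.2
```

Request:
jog_arm(deltas=[[0, 0, 0.0005, 0, 0, 0, 0], [0, 0, 0, 0, 0, 0, 0], [0, 0, 0, 0, 0, 0, 0], [0, 0, 0, 0, 0, 0, 0]])

```text
time: 14.42
ee_pos: [551.5, 174.1, 136.0]
ee_rot: [-0.095, 0.995, 0.0, 0.001]
force: [-3.8, -1.6, 18.5]
gripper_width: 0.0
```

Request:
jog_arm(deltas=[[0, 0, 0, 0, 0, 0, 0], [0, 0, 0, 0, 0, 0, 0]])

```text
time: 14.58
ee_pos: [551.5, 174.1, 136.0]
ee_rot: [-0.095, 0.995, 0.0, 0.001]
force: [-4.3, -2.2, 18.1]
gripper_width: 0.1
```

Request:
jog_arm(deltas=[[0.0008, 0, 0, 0, 0, 0, 0], [0, 0, 0, 0, 0, 0, 0], [0, 0, 0, 0, 0, 0, 0]])

```text
time: 14.83
ee_pos: [551.1, 174.0, 135.9]
ee_rot: [-0.095, 0.995, 0.0, 0.001]
force: [-1.9, -1.1, 16.6]
gripper_width: -0.3
```

Request:
jog_arm(deltas=[[0.0004, 0, 0.0004, 0, 0, 0, 0], [0, 0, 0, 0, 0, 0, 0], [0, 0, 0, 0, 0, 0, 0]])

```text
time: 15.08
ee_pos: [551.1, 174.0, 135.7]
ee_rot: [-0.095, 0.995, 0.0, 0.002]
force: [-2.5, -1.6, 17.3]
gripper_width: -0.1
```

Request:
jog_arm(deltas=[[0, 0, 0.0003, 0, 0, 0, 0], [0, 0, 0, 0, 0, 0, 0], [0, 0, 0, 0, 0, 0, 0]])

```text
time: 15.33
ee_pos: [551.1, 174.1, 135.6]
ee_rot: [-0.095, 0.995, 0.0, 0.002]
force: [-2.7, -1.9, 18.9]
gripper_width: 0.5
```

Request:
jog_arm(deltas=[[0, 0, -0.003, 0, 0, 0, 0], [0, 0, -0.01, 0, 0, 0, 0], [0, 0, -0.03, 0, 0, 0, 0], [0, 0, -0.03, 0, 0, 0, 0], [0.03, 0, -0.02, 0, 0, 0, 0], [0.03, 0, 0, 0, 0, 0, 0], [0.03, 0, 0, 0, 0, 0, 0], [0, 0, 0, 0, 0, 0, 0], [0, 0, 0, 0, 0, 0, 0]])

```text
time: 16.08
ee_pos: [460.1, 156.6, 226.6]
ee_rot: [-0.096, 0.995, -0.0, -0.0]
force: [0.7, -0.3, 1.0]
gripper_width: 0.2
```

```bash
python3 - <<'E'
from h import *
import pickle
T,S=grab_frame("top"),grab_frame("scene"); s=get_state(); print(s["ee_pos"],s["force"])
pickle.dump((T,S),open("f4.pkl","wb"))
def c(f,b):
    im=cv2.resize(f["img"][b[1]:b[3],b[0]:b[2],::-1],(400,400),interpolation=cv2.INTER_CUBIC); k=400/(b[2]-b[0])
    for u in range(b[0],b[2],10): cv2.putText(im,str(u),(int((u-b[0])*k),10),0,.33,(255,0,0))
    for v in range(b[1],b[3],10): cv2.putText(im,str(v),(0,int((v-b[1])*k)+4),0,.33,(255,0,0))
    return im
cv2.imwrite("pics/c8.png",np.hstack([c(T,(130,140,230,240)),c(S,(310,210,430,330))]))
E
```

```text
[462.4828981  157.16840512 226.48123709] [ 0.25207828  0.01556777 -0.40659884]
```

View pics/c8.png

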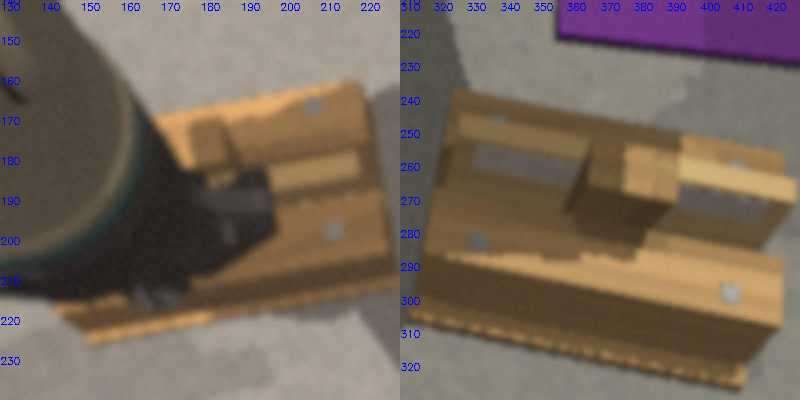

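```bash
python3 - <<'E'
from h import *
import pickle
T,S=pickle.load(open("f4.pkl","rb"))
slot=np.array([538.6,170.6]);c,s=np.cos(.19),np.sin(.19)
L=lambda p:(np.array([[c,s],[-s,c]])@(p[:2]-slot)).round(1)
for p in[(367.6,250.5),(394.6,255),(393.4,270.9),(364.6,264)]:print("head",L(onz(S,*p,116.6)))
k=120/400
for p in[(462,113),(795,180),(795,203),(457,135)]:print("board top",L(onz(S,310+(p[0]-400)*k,210+p[1]*k,95)))
E
```

```text
head [ -0.8 -18.8]
head [-2.3 22.3]
head [25.1 22.1]
head [ 23.3 -21. ]
board top [-12.  -77.9]
board top [-11.8  81.2]
board top [ 0.5 81.3]
board top [  0.5 -78.3]
```

```bash
python3 -c "
from bench import *
finish_job()"
```

```text
the job is handed in; nothing more can be done
```

The wedge is locked in the stand beside the board, and I handed the job in at about 16 s of the 61 s allowed. No verdict came back.

**What I did:**
- I took the thick-headed wedge from the rack pocket nearest the robot and carried it to the stand. The gap at the top measured about 13 mm.
- I lowered it thin end down, with its straight face towards the board, and let go once both faces touched.
- I then pressed the head down with the closed fingers in small steps. The downward force grew to a last reading of 18.9 N, and the wedge moved about 1.4 mm from contact. After that I lifted clear.

**Last checks:**

| Check | Result |
|---|---|
| Wedge foot below slot top | about 28 mm (needs 22 or more) |
| Wedge midpoint above slot point | about 12 mm (needs under 18) |
| Head, across the gap | about −1 to 24 mm, measured from the board's front face |
| Head, along the slot | within 23 mm of mid-length |
| Board | top edge where it started, so upright |
| Robot | well clear, touching nothing |

**What is uncertain:**
- The wedge's force on the board cannot be measured directly, so the 13–27 N range is only inferred from the push.
- A side force of about 3–4 N built up during pressing. I eased part of it by shifting the tool back, and about 3 N remained at the last reading.
- The head position varies by 1–2 mm between corners, about the limit of the camera calibration. The foot depth comes from the fingertip height, not the pictures.
- I took no final picture of the rack or the other objects; no move brought the arm close to them except the grasp at the rack.

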